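Slide the matching post foot onto the mosaic bench's stud plate

ROBOT

A 6-joint arm with a two-finger parallel gripper is mounted at the origin on the work surface. World frame = base frame: x ahead of the robot, y to its left, z up, the work surface at z = 0. Lengths are in m, angles in degrees, forces in N, time in s.
With the tool pointing down it reaches from about 0.35 to 0.875 m from the base axis. Payload 4.2 kg.
Tool frame: the origin (TCP) lies between the finger pads; the fingertips stand 19 mm ahead of it and the grasp point (between the pads) is the TCP; z points along the fingers, y is the line along which they close (so a half turn about z gives the same grasp; the last joint's range is limited). The gripper opens to 87 mm and grips with 3 to 60 N. Pads are 19 mm wide; open, the fingers measure 117 mm over their backs; the gripper's body (75 mm by 190 mm) begins 51 mm behind the grasp point.
Start: joints at [88.098, 22.042, 0.453, 0, -68.411, -14.817], TCP at [0.18, 0.599, 0.211] pointing down, gripper open.
Joint ranges: [-179.83, 179.83], [-69.29, 118.12], [-61.27, 80.66], [-181.25, 117.63], [-171.15, -9.14], [-177.46, 177.46]. Speed limits (degrees/s): [159.86, 159.86, 180, 180, 180, 180].

INTERFACE

Orientations are given as a 3x3 rotation matrix whose columns are the frame's x, y, z axes.
In Python, from station import r gives the robot as it stands.
- The arm moves only by the tool drive_tool, never from a script. Its argument "steps" is one flat list of numbers, 7 for each row, row after row: the turn, a rotation vector about the tool's x, y, z in rad, then the shift along the tool's x, y, z in m, then the opening, from 0 (shut) to 1 (fully open). A call has 1 to 10 rows; each row shifts and turns the commanded pose from where the row before left it, along the tool's axes as they then stand; what a row does not reach is not made up. A row lasts 1/12 s, in which the tool goes at most 41.7 mm and 7.16 degrees, less where a joint would pass 70% of its speed; a pose out of reach is approached as far as the arm can. A call is refused whole if a number of a shift passes 0.0417 or a number of a turn 0.125, either way. A call with a gripper value outside its range is refused whole. The fingers move at their own pace and stop on an object; the grip force is fixed at half the most. Time passes only in rows, so rows that do not move let the fingers close. It gives the time, the measured TCP pose, the force, the opening and the grip force at its end, in the units of the state.
- r.sense(): the state, without advancing time (a new reading comes with each control period).
- r.capture(name): name is "side" or "top" or "wrist"; returns the picture (400x640x3 uint8, blue, green, red); there is no depth.
- r.camera_params(name): a dict with "camera_matrix" (3x3 intrinsics, pixels), "extrinsics" (4x4, takes a point from world to camera coordinates). Camera axes: x right, y down, z forward; pixel columns grow to the right and rows downward; lengths in m; the calibration is good to about 2 mm. A picture is of the moment at which its call begins: read the wrist's pose just before it. camera_params takes no time and is no camera call; for the wrist camera it gives the pose at the moment of the call.
- r.finish_job(): hands the job in; it is judged then, once.
The state is a dict: "time_s": time; "joints": joint angles; "joint_velocities": joint speeds; "effort": joint torques, N m; "tcp_pos": TCP position; "ee_rot": TCP orientation; "wrist_force": force on the tool from outside, world axes, zero at the start; "moment": the same for the moment, N m; "gripper_width": opening from 0.0 (shut) to 1.0 (fully open); "gripper_force": force on a finger pad.
Only numpy, scipy, OpenCV 4.12 (cv2) and the standard library are available. Lean on these libraries where they do the work, as an engineer would, in place of code of your own. Each camera call takes 0.05 s, during which the arm holds its last target. There are 200 camera calls.

TASK

Of the three grey cast post feet on the bench, find the one whose open slots match the studs of the mounting plate in the middle of the bench (not the neighbour's plate off to the robot's left). If another foot lies in the way in front of that plate, set it aside; then bring the matching foot in front of the plate, on the robot's side, flat on the bench with its slots towards the studs, and slide it under the loosened star knobs until it is fully home, with all three studs against the ends of its slots. Leave the other two feet lying flat on the bench, and do not disturb the jar, the tub or the mosaic panel.

Things in the scene. Friction and masses are not known exactly. Their poses are not given: they have to be found in the camera images.
- plate_1: Steel plate flush in the bench, fixed, 3 studs 10 mm thick under fixed 30 mm wide star knobs: 14 mm free height below their washers, tops at 39 mm. Feet slide on along its +x; a matching foot fully home has the same origin and axes. Studs at (x, y) = (4, 40), (4, -40), (26, +11) mm. In use is whichever plate has y below 0.2 m; the other is the neighbour's.
- plate_2: Steel plate flush in the bench, fixed, 3 studs 10 mm thick under fixed 30 mm wide star knobs: 14 mm free height below their washers, tops at 39 mm. Feet slide on along its +x; a matching foot fully home has the same origin and axes. Studs at (x, y) = (4, 40), (4, -40), (26, -11) mm. In use is whichever plate has y below 0.2 m; the other is the neighbour's.
- foot_1: Grey-painted cast post foot, 450 g: plate 104 (x) x 116 (y) x 10 mm with an upright 36 mm square steel tube socket at x -20, y 0, sides parallel to x and y, top 60 mm up. Origin: centre of the underside; +x to the front edge. Three 14 mm wide slots open at the front edge (x +52): outer ones at y = +-40 mm ending at x = -1 mm, a shorter one at y = +11 mm ending at x = 21 mm.
- foot_2: Grey-painted cast post foot, 450 g: plate 104 (x) x 116 (y) x 10 mm with an upright 36 mm square steel tube socket at x -20, y 0, sides parallel to x and y, top 60 mm up. Origin: centre of the underside; +x to the front edge. Three 14 mm wide slots open at the front edge (x +52): outer ones at y = +-40 mm ending at x = -1 mm, a shorter one at y = -11 mm ending at x = 21 mm.
- foot_3: Grey-painted cast post foot, 450 g: plate 104 (x) x 116 (y) x 10 mm with an upright 36 mm square steel tube socket at x -20, y 0, sides parallel to x and y, top 60 mm up. Origin: centre of the underside; +x to the front edge. Three 14 mm wide slots open at the front edge (x +52): outer ones at y = +-31 mm ending at x = -1 mm, a shorter one at y = 0 ending at x = 21 mm.
- jar: Bystander: closed glass jar of mosaic stones, 72 mm across, 96 mm high, upright. Origin: centre of its underside.
- tub: Bystander: closed white adhesive tub, 90 mm across, 76 mm high, upright. Origin: centre of its underside.
- panel: Bystander: half-finished mosaic panel lying flat, 110 (x) x 150 (y) x 14 mm. Origin: centre of its underside.

How it is judged (in metres and radians):
At the end, for the whole second after the job is handed in: The foot matching the plate in use (foot_1 for plate_1, foot_2 for plate_2) lies flat and still under the knobs, fully home: origin within 4 mm of the plate's in x, y and height, axes within 0.05 rad; the other two feet at rest flat on the bench (((world y of plate_1 below 0.2 m and x of foot_1 in the frame of plate_1 between -0.004 and 0.004 m and y of foot_1 in the frame of plate_1 between -0.004 and 0.004 m and angle between the x axis of foot_1 and the x axis of plate_1, either way round below 0.05 rad and angle between each of foot_1, foot_2, foot_3's own z axis and vertical below 0.05 rad and height (world z) of each of foot_1, foot_2, foot_3 below 0.004 m and linear speed of each of foot_1, foot_2, foot_3 below 0.01 m/s) or (world y of plate_2 below 0.2 m and x of foot_2 in the frame of plate_2 between -0.004 and 0.004 m and y of foot_2 in the frame of plate_2 between -0.004 and 0.004 m and angle between the x axis of foot_2 and the x axis of plate_2, either way round below 0.05 rad and angle between each of foot_2, foot_1, foot_3's own z axis and vertical below 0.05 rad and height (world z) of each of foot_2, foot_1, foot_3 below 0.004 m and linear speed of each of foot_2, foot_1, foot_3 below 0.01 m/s))); the robot touches nothing.
It fails at once if the jar is pushed more than 30 mm or knocked over (distance of jar from where it was at the start of the episode above 0.03 m or angle between jar's own z axis and vertical above 0.5 rad).
It fails at once if the tub is pushed more than 30 mm or knocked over (distance of tub from where it was at the start of the episode above 0.03 m or angle between tub's own z axis and vertical above 0.5 rad).
It fails at once if the panel is pushed more than 30 mm or knocked over (distance of panel from where it was at the start of the episode above 0.03 m or angle between panel's own z axis and vertical above 0.5 rad).
It also fails if it takes over 64 s, if anything falls off the work surface, if the arm or the gripper's body presses on something with over 40 N, if the wrist force passes 120 N, or if a joint passes its speed limit or range.

## Working session

There is one attempt and no reset: what is moved stays moved. The work goes in short steps, Python scripts to look and compute and a tool call to move; the robot and the scene stay as the last step left them, time stands still between calls to the robot, and variables do not carry over. Pictures are saved under pics/ and viewed, at most 10 in all, crops included, and the job is handed in when it is done.

Besides the shell and the picture viewer there is one more tool, called after ">>>" by a JSON object that holds its "method" and its "body". drive_tool: Moves the arm, as the interface text tells. Its arguments: {"type":"object","properties":{"steps":{"type":"array"}},"required":["steps"]}

```bash
mkdir -p pics; ls; python3 - <<'E'
from station import r
import cv2,numpy as np
s=r.sense();print(s)
for n in("side","top"):
    cv2.imwrite(f"pics/{n}0.png",r.capture(n));p=r.camera_params(n);print(n,np.round(p["camera_matrix"],1).tolist(),np.round(p["extrinsics"],3).tolist())
E
```

```text
pics
{'time_s': 0.0, 'joints': array([ 8.80985694e+01,  2.20927576e+01,  3.79679936e-01, -2.86356449e-02,
       -6.84093423e+01, -1.48166548e+01]), 'joint_velocities': array([ 0.08279485,  0.02227752, -0.08917036, -0.04192438, -0.08196234,
        0.08303384]), 'effort': array([ 1.36127313e-03, -3.90663528e+01,  1.87402600e+01,  4.21996862e+00,
        1.09625916e-02, -1.92436901e-04]), 'tcp_pos': array([0.17959267, 0.59799668, 0.20983881]), 'ee_rot': array([[ 9.57678705e-01, -2.87838862e-01, -5.35355817e-04],
       [-2.87839344e-01, -9.57676364e-01, -2.11998941e-03],
       [ 9.75177276e-05,  2.18436518e-03, -9.99997610e-01]]), 'wrist_force': array([ 1.04525543,  0.81561556, -0.19199198]), 'moment': array([-0.04009958,  0.02076677, -0.01921105]), 'gripper_force': 0.0, 'gripper_width': 1.000755657010085}
side [[445.9, 0.0, 325.6], [0.0, 445.9, 199.8], [0.0, 0.0, 1.0]] [[0.947, -0.322, 0.009, -0.49], [-0.185, -0.566, -0.803, 0.119], [0.264, 0.759, -0.596, 1.067], [0.0, 0.0, 0.0, 1.0]]
top [[430.9, 0.0, 318.9], [0.0, 430.9, 197.4], [0.0, 0.0, 1.0]] [[-0.086, -0.996, -0.004, 0.032], [-0.971, 0.085, -0.225, 0.498], [0.225, -0.016, -0.974, 1.131], [0.0, 0.0, 0.0, 1.0]]
```

View pics/top0.png

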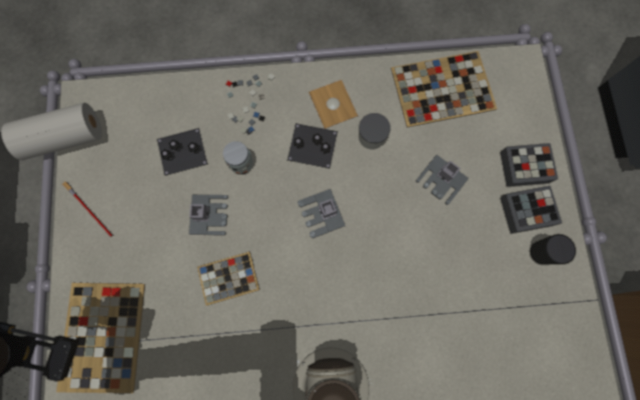

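View pics/side0.png

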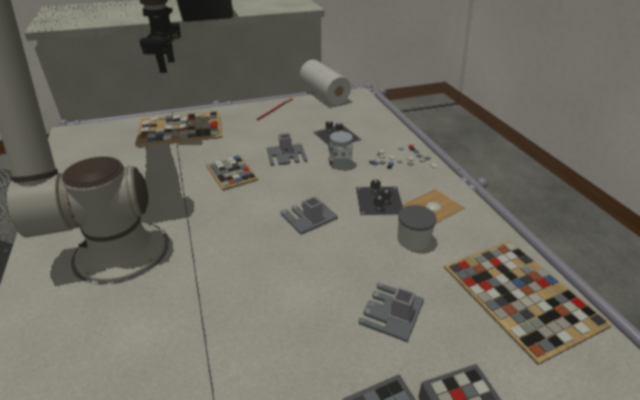

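The top picture shows the middle plate at about (313,146) and the neighbour's plate at (182,151). The feet are at (208,213), (322,213), which is in front of the middle plate, and (442,178). The tub is at (374,130), the jar at (237,156) and the panel at (229,277). Next I rectify the top view to the bench to see the slots better.

```bash
cat >h.py <<'E'
from station import r
import cv2,numpy as np
def P(n):
    p=r.camera_params(n);return np.array(p["camera_matrix"]),np.array(p["extrinsics"])
def rect(im,KE,z,cx,cy,w,h,s):
    "top-down view: up=+x, left=+y, s px per m"
    K,E=KE;c=lambda u,v:[cx+(h/2-v)/s,cy+(w/2-u)/s,z]
    q=np.array([[0,0],[w,0],[w,h],[0,h]],np.float32)
    W=np.array([c(*a) for a in q])
    x=(K@(E[:3,:3]@W.T+E[:3,3:])).T
    M=cv2.getPerspectiveTransform((x[:,:2]/x[:,2:]).astype(np.float32),q)
    return cv2.warpPerspective(im,M,(w,h),flags=cv2.INTER_CUBIC)
def proj(KE,X):
    K,E=KE;x=K@(E[:3,:3]@np.asarray(X).T+E[:3,3:]);return (x[:2]/x[2]).T
def ray(KE,uv,z):
    K,E=KE;d=E[:3,:3].T@np.linalg.solve(K,[*uv,1]);o=-E[:3,:3].T@E[:3,3]
    return o+d*(z-o[2])/d[2]
def tri(KEs,uvs):
    A=[];b=[]
    for KE,uv in zip(KEs,uvs):
        M=KE[0]@KE[1][:3]
        for k in(0,1):
            a=uv[k]*M[2]-M[k];A.append(a[:3]);b.append(-a[3])
    return np.linalg.lstsq(np.array(A),np.array(b),rcond=None)[0]
E
python3 - <<'E'
from h import *
a=rect(cv2.imread("pics/top0.png"),P("top"),.01,.52,.0,800,400,1100)
for y in(.3,.2,.1,0,-.1,-.2,-.3):cv2.putText(a,f"{y}",(int(400-y*1100),395),0,.4,(0,0,255))
for x in(.4,.5,.6):cv2.putText(a,f"-{x}",(0,int(200-(x-.52)*1100)),0,.4,(0,0,255))
cv2.imwrite("pics/r0.png",a)
print(P("wrist")[1].round(3))
E
```

```text
[[-0.288 -0.958  0.003  0.625]
 [-0.928  0.279  0.248 -0.03 ]
 [-0.239  0.069 -0.969  0.391]
 [ 0.     0.     0.     1.   ]]
```

View pics/r0.png

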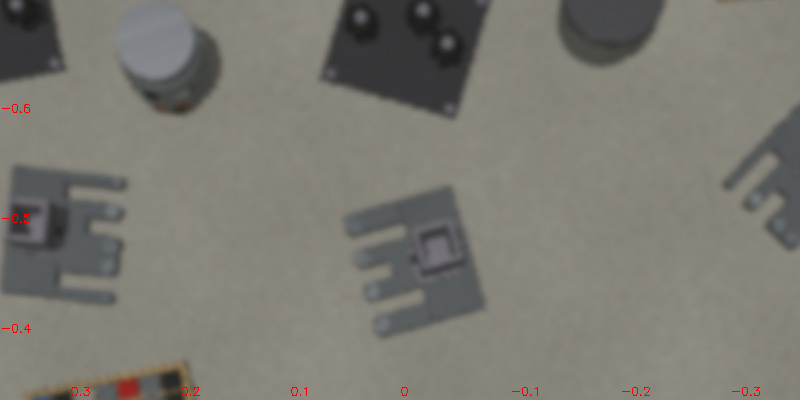

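```bash
python3 - <<'E'
from h import *
im=cv2.imread("pics/top0.png");K=P("top")
t=[rect(im,K,z,x,y,400,300,2200) for z,x,y in((.01,.49,.31),(.01,.475,-.01),(.01,.53,-.34),(.039,.645,.0))]
cv2.imwrite("pics/r1.png",np.vstack([np.hstack(t[:2]),np.hstack(t[2:])]))
E
```

```text
(no output)
```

View pics/r1.png

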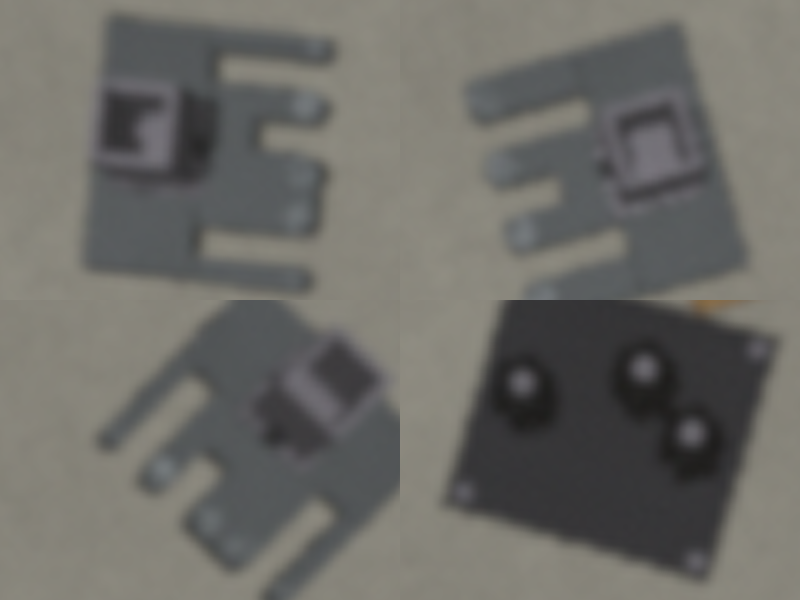

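From the enlarged view:
- **Left foot (tile 1):** its short slot is towards its +y, so it is foot_1.
- **Middle foot (tile 2):** the slots are symmetric and narrowly spaced, so it is foot_3, and it lies in the way.
- **Right foot (tile 3):** its short slot is towards its -y, so it is foot_2.
- **Plate (tile 4):** outer knobs at (522,382) and (692,432), middle one at (645,370), which is to -y. That makes it plate_2, yaw about -16°, and the matching foot is foot_2, the right one.

I now move the arm over the middle.

>>> {"method": "drive_tool", "body": {"steps": [0,0,0,0.026,0.0236,-0.003,1,0,0,0,0.026,0.0236,-0.003,1,0,0,0,0.026,0.0236,-0.003,1,0,0,0,0.026,0.0236,-0.003,1,0,0,0,0.026,0.0236,-0.003,1,0,0,0,0.026,0.0236,-0.003,1,0,0,0,0.026,0.0236,-0.003,1,0,0,0,0.026,0.0236,-0.003,1,0,0,0,0.026,0.0236,-0.003,1,0,0,0,0.026,0.0236,-0.003,1]}}

```text
time_s: 0.93
tcp_pos: [0.3611, 0.2959, 0.2409]
ee_rot: [[0.958, -0.287, -0.0], [-0.287, -0.958, -0.0], [-0.0, 0.0, -1.0]]
wrist_force: [1.2, 1.0, -0.2]
gripper_width: 1.001
gripper_force: 0.0
```

>>> {"method": "drive_tool", "body": {"steps": [0,0,0,0.026,0.0236,-0.003,1,0,0,0,0.026,0.0236,-0.003,1,0,0,0,0.026,0.0236,-0.003,1,0,0,0,0.026,0.0236,-0.003,1,0,0,0,0.026,0.0236,-0.003,1,0,0,0,0.026,0.0236,-0.003,1,0,0,0,0.026,0.0236,-0.003,1,0,0,0,0.026,0.0236,-0.003,1,0,0,0,0.026,0.0236,-0.003,1,0,0,0,0.026,0.0236,-0.003,1]}}

```text
time_s: 1.77
tcp_pos: [0.5423, -0.0048, 0.2707]
ee_rot: [[0.958, -0.288, -0.001], [-0.288, -0.958, 0.0], [-0.001, 0.0, -1.0]]
wrist_force: [-0.1, 1.1, 1.1]
gripper_width: 0.999
gripper_force: 0.0
```

>>> {"method": "drive_tool", "body": {"steps": [0,0,0,0,0,0,1,0,0,0,0,0,0,1,0,0,0,0,0,0,1]}}

```text
time_s: 2.02
tcp_pos: [0.5415, -0.0032, 0.2702]
ee_rot: [[0.958, -0.288, -0.002], [-0.288, -0.958, 0.0], [-0.001, 0.0, -1.0]]
wrist_force: [-0.8, 1.0, 0.2]
gripper_width: 1.002
gripper_force: 0.0
```

```bash
python3 - <<'E'
from h import *
import pickle
s=r.sense();K=P("wrist");im=r.capture("wrist");pickle.dump((im,K,s),open("w1.pkl","wb"))
print(s["time_s"],s["tcp_pos"].round(4),s["ee_rot"].round(3).tolist(),s["joints"].round(1),K[0][0,0])
cv2.imwrite("pics/w1.png",im)
E
```

```text
2.0167 [ 0.5415 -0.0032  0.2702] [[0.958, -0.288, -0.002], [-0.288, -0.958, 0.0], [-0.001, 0.0, -1.0]] [ 16.8  11.8  -5.5  -0.  -72.8  56.4] 347.69671843771965
```

View pics/w1.png

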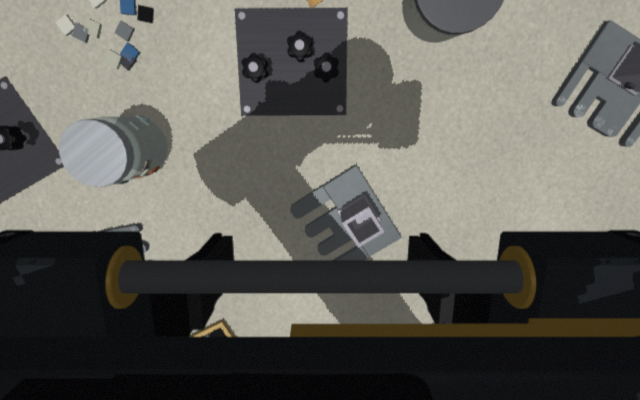

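The wrist picture shows the plate aligned with the camera, with knobs at about (253,67), (325,67) and (299,45). foot_3 is around (350,215). I enlarge both.

```bash
python3 - <<'E'
from h import *
im=cv2.imread("pics/w1.png")
a=cv2.resize(im[0:130,228:358],None,fx=3,fy=3,interpolation=cv2.INTER_CUBIC)
b=cv2.resize(im[155:285,284:414],None,fx=3,fy=3,interpolation=cv2.INTER_CUBIC)
b=cv2.convertScaleAbs(b,alpha=1.8,beta=10);a=cv2.convertScaleAbs(a,alpha=1.6,beta=10)
cv2.imwrite("pics/z1.png",np.hstack([a,b]))
E
```

```text
(no output)
```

View pics/z1.png

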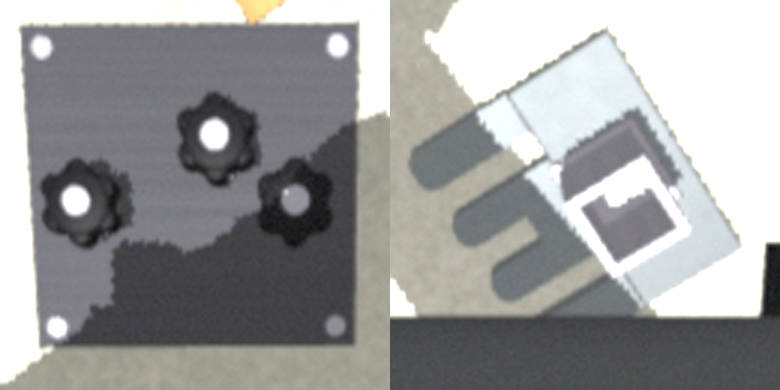

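```bash
python3 - <<'E'
from h import *
import pickle
im,K,s=pickle.load(open("w1.pkl","rb"));T=P("top")
pr=lambda n,x:print(n,np.round(x,4).tolist())
st=[(253,66.7),(326.3,66.7),(299.3,45)]
S=[ray(K,u,.039) for u in st]
for a in S:pr("stud",a)
y=S[0]-S[1];yaw=np.arctan2(-y[0],y[1]);pr("len,yaw",[np.linalg.norm(y),np.degrees(yaw)])
c,sn=np.cos(yaw),np.sin(yaw);O=np.mean([a[:2]-np.array([[c,-sn],[sn,c]])@p for a,p in zip(S,[(.004,.04),(.004,-.04),(.026,-.011)])],0);pr("origin",O)
D=[ray(K,(228+u/3,v/3),0) for u,v in((41,47),(338,45),(57,326),(336,326))];pr("dots",np.array(D)[:,:2]);pr("mean",np.mean(D,0))
v=D[1]-D[0];pr("yawdots",[np.degrees(np.arctan2(-(D[0]-D[1])[0],(D[0]-D[1])[1])),np.degrees(np.arctan2(-(D[2]-D[3])[0],(D[2]-D[3])[1]))])
# heights by triangulation with the top picture
tt=lambda u,v,cx,cy,z:proj(T,[[cx+(150-v)/2200,cy+(200-u)/2200,z]])[0]
for w,(u,v) in zip(st,((122,82),(292,132),(245,70))):pr("tri stud",tri([K,T],[w,tt(u,v,.645,0,.039)]))
cs=[(342.3,222.7),(369,207.7),(384,231.7),(358.3,246.7)]
C=np.array([ray(K,u,.06) for u in cs]);pr("tube",C[:,:2]);m=C.mean(0);pr("tubec",m);pr("sides",[np.linalg.norm(C[i]-C[(i+1)%4]) for i in range(4)])
e=C[1]-C[0]+C[2]-C[3];pr("edge yaw",np.degrees(np.arctan2(e[1],e[0])))
pr("tri tube",tri([K,T],[np.mean(cs,0),tt(252,148,.475,-.01,.01)]))
b=[ray(K,u,.01) for u in((356,165),(400.7,235))];pr("B rear",b);e=b[1]-b[0];pr("rear yaw",[np.degrees(np.arctan2(e[1],e[0])),np.linalg.norm(e)])
E
```

```text
stud [0.6756, 0.0342, 0.039]
stud [0.6526, -0.0425, 0.039]
stud [0.6819, -0.0209, 0.039]
len,yaw [0.0801, -16.7363]
origin [0.6602, -0.003]
dots [[0.7383, 0.0336], [0.7059, -0.0764], [0.6385, 0.0629], [0.6055, -0.0469]]
mean [0.6721, -0.0067, 0.0]
yawdots [-16.3784, -16.7433]
tri stud [0.6762, 0.035, 0.0376]
tri stud [0.6523, -0.042, 0.0416]
tri stud [0.6826, -0.0207, 0.0358]
tube [[0.4824, -0.0111], [0.4909, -0.0453], [0.4578, -0.0547], [0.4484, -0.0211]]
tubec [0.4699, -0.033, 0.06]
sides [0.0352, 0.0344, 0.0349, 0.0354]
edge yaw -75.2229
tri tube [0.4673, -0.0326, 0.0524]
B rear [[0.5342, -0.0469, 0.01], [0.4275, -0.079, 0.01]]
rear yaw [-163.2644, 0.1114]
```

The heights from two views (studs 36–42 mm, tube about 52 mm with the blurred top view) agree with the text, as do the lengths (80.1 mm stud spacing, 35 mm tube). Next I grasp foot_3.

>>> {"method": "drive_tool", "body": {"steps": [0,0,-0.0555,0,0,0.012,1,0,0,-0.0555,0,0,0.012,1,0,0,-0.0555,0,0,0.012,1,0,0,-0.0555,0,0,0.012,1,0,0,-0.0555,0,0,0.012,1,0,0,-0.0555,0,0,0.012,1,0,0,-0.0555,0,0,0.012,1,0,0,-0.0555,0,0,0.012,1,0,0,-0.0555,0,0,0.012,1,0,0,-0.0555,0,0,0.012,1]}}

```text
time_s: 2.9
tcp_pos: [0.5414, -0.0017, 0.1507]
ee_rot: [[0.964, 0.265, 0.0], [0.265, -0.964, 0.0], [0.0, -0.0, -1.0]]
wrist_force: [0.0, -0.8, -1.0]
gripper_width: 1.0
gripper_force: 0.0
```

>>> {"method": "drive_tool", "body": {"steps": [0,0,0,-0.0256,0.0035,0,1,0,0,0,-0.0256,0.0035,0,1,0,0,0,-0.0256,0.0035,0,1,0,0,0,0,0,0.025,1,0,0,0,0,0,0.025,1,0,0,0,0,0,0.025,1,0,0,0,0,0,0.015,1,0,0,0,0,0,0.01,1,0,0,0,0,0,0,1]}}

```text
time_s: 3.65
tcp_pos: [0.4685, -0.0324, 0.0492]
ee_rot: [[0.965, 0.262, -0.005], [0.262, -0.965, -0.001], [-0.005, -0.0, -1.0]]
wrist_force: [-0.5, 0.1, 0.3]
gripper_width: 1.002
gripper_force: 0.0
```

>>> {"method": "drive_tool", "body": {"steps": [0,0,0,0,0,0,0.0,0,0,0,0,0,0,0.0,0,0,0,0,0,0,0.0,0,0,0,0,0,0,0.0,0,0,0,0,0,0,0.0,0,0,0,0,0,0,0.0]}}

```text
time_s: 4.15
tcp_pos: [0.4708, -0.0331, 0.0514]
ee_rot: [[0.966, 0.26, 0.001], [0.26, -0.966, 0.0], [0.001, -0.0, -1.0]]
wrist_force: [0.1, -1.3, -0.6]
gripper_width: 0.633
gripper_force: 0.0
```

>>> {"method": "drive_tool", "body": {"steps": [0,0,0,0,0,0,0.0,0,0,0,0,0,0,0.0,0,0,0,0,0,0,0.0,0,0,0,0,0,0,0.0,0,0,0,0,0,0,0.0,0,0,0,0,0,0,0.0,0,0,0,0,0,-0.02,0.0,0,0,0,0,0,-0.02,0.0,0,0,0,0,0,0,0.0]}}

```text
time_s: 4.9
tcp_pos: [0.4733, -0.0328, 0.0942]
ee_rot: [[0.965, 0.261, 0.007], [0.261, -0.965, 0.001], [0.007, 0.001, -1.0]]
wrist_force: [0.6, 0.4, -0.8]
gripper_width: 0.024
gripper_force: 0.0
```

```bash
python3 -c "
from h import *
s=r.sense();print(s['gripper_width'],s['gripper_force'],s['wrist_force'],s['tcp_pos'],s['time_s'])"
```

```text
0.023577561159011096 0.0 [ 0.59435561  0.37150291 -0.80081868] [ 0.47328441 -0.03276225  0.09421037] 4.9
```

The gripper shut on nothing, so I look again.

```bash
python3 - <<'E'
from h import *
w=r.capture("wrist");t=r.capture("side")
cv2.imwrite("pics/w2full.png",w);cv2.imwrite("pics/s2full.png",t)
a=cv2.resize(t[120:300,240:440],(800,720)[:2],interpolation=cv2.INTER_CUBIC)
cv2.imwrite("pics/w2.png",np.hstack([cv2.resize(w,(480,300)),cv2.resize(t[150:270,250:378],(320,300),interpolation=cv2.INTER_CUBIC)]))
s=r.sense();print(s['gripper_width'])
E
```

```text
0.0046264350364407765
```

View pics/w2.png

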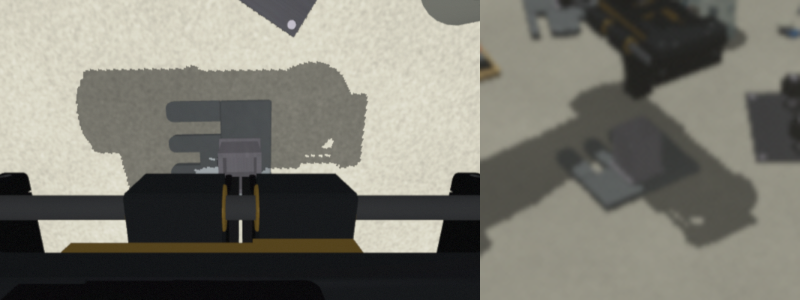

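```bash
python3 - <<'E'
from h import *
K=P("wrist");s=r.sense();p=s["tcp_pos"];R=s["ee_rot"]
print(p,proj(K,[[.470,-.033,.06],[.47,-.033,.01],p,p+R@[0,0,.019],p+R@[0,0,-.05]]).round(1).tolist())
im=cv2.imread("pics/w2full.png")
a=cv2.resize(im[120:330,220:420],(760,798)[:2],interpolation=cv2.INTER_CUBIC)[:600]
cv2.imwrite("pics/w2z.png",cv2.convertScaleAbs(a,alpha=1.8,beta=10))
E
```

```text
[ 0.47091007 -0.03302981  0.0914622 ] [[320.9, 229.2], [320.8, 208.1], [321.6, 246.5], [321.4, 234.5], [322.2, 293.4]]
```

View pics/w2z.png

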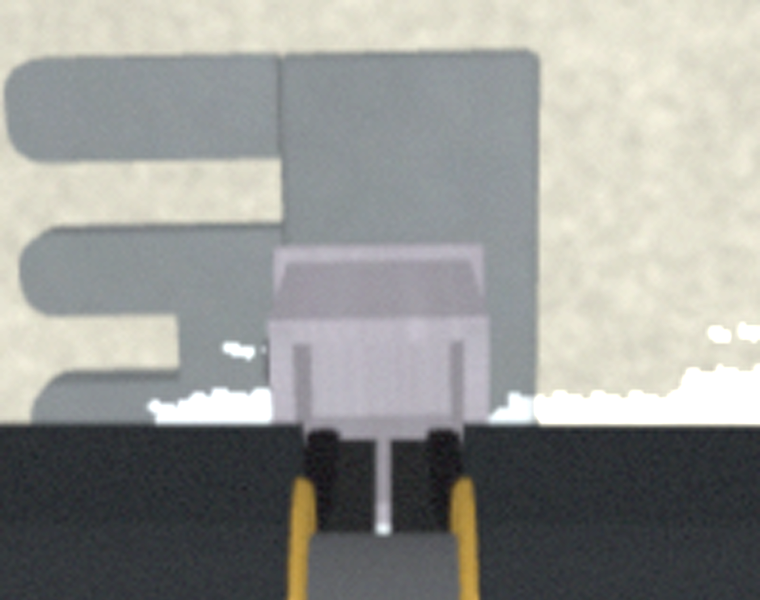

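The foot lies exactly under the closed fingers (tube top around rows 320–540 of the crop), aligned with the tool and unmoved. The fingers slipped off or lifted before the grip built up. I retry lower and wait for the grip force.

>>> {"method": "drive_tool", "body": {"steps": [0,0,0,0,0,0,1,0,0,0,0,0,0,1,0,0,0,0,0,0,1,0,0,0,0,0,0,1,0,0,0,0,0,0,1,0,0,0,0,0,0,1,0,0,0,0,0,0,1,0,0,0,0,0,0,1,0,0,0,0,0,0,1,0,0,0,0,0,0,1]}}

```text
time_s: 5.83
tcp_pos: [0.4706, -0.0332, 0.091]
ee_rot: [[0.966, 0.26, -0.0], [0.26, -0.966, -0.0], [-0.0, 0.0, -1.0]]
wrist_force: [-0.5, -0.3, 0.5]
gripper_width: 0.677
gripper_force: 0.0
```

>>> {"method": "drive_tool", "body": {"steps": [0,0,0,0,0,0,0.8,0,0,0,0,0,0.02,0.8,0,0,0,0,0,0.02,0.8,0,0,0,0,0,0.011,0.8,0,0,0,0,0,0,0,0,0,0,0,0,0,0,0,0,0,0,0,0,0,0,0,0,0,0,0,0,0,0,0,0,0,0,0,0,0,0,0,0,0,0]}}

```text
time_s: 6.67
tcp_pos: [0.471, -0.0331, 0.0407]
ee_rot: [[0.966, 0.26, 0.002], [0.26, -0.966, 0.0], [0.002, 0.0, -1.0]]
wrist_force: [0.1, 0.4, -0.1]
gripper_width: 0.431
gripper_force: 0.0
```

>>> {"method": "drive_tool", "body": {"steps": [0,0,0,0,0,0,0,0,0,0,0,0,0,0,0,0,0,0,0,0,0]}}

```text
time_s: 6.92
tcp_pos: [0.471, -0.033, 0.0406]
ee_rot: [[0.965, 0.261, 0.001], [0.261, -0.965, 0.0], [0.001, 0.0, -1.0]]
wrist_force: [-1.1, 1.3, 5.7]
gripper_width: 0.406
gripper_force: 30.0
```

Gripped (30 N, 35 mm). I lift slowly and carry it aside.

>>> {"method": "drive_tool", "body": {"steps": [0,0,0,0,0,-0.004,0,0,0,0,0,0,-0.006,0,0,0,0,0,0,-0.01,0,0,0,0,0,0,-0.01,0,0,0,0,0,0,0,0]}}

```text
time_s: 7.33
tcp_pos: [0.4713, -0.0331, 0.0712]
ee_rot: [[0.966, 0.26, 0.002], [0.26, -0.966, 0.0], [0.002, 0.0, -1.0]]
wrist_force: [0.4, -0.0, -4.6]
gripper_width: 0.405
gripper_force: 29.9
```

>>> {"method": "drive_tool", "body": {"steps": [0,0,0,-0.005,0.01,0,0,0,0,0,-0.012,0.018,0,0,0,0,0,-0.015,0.022,0,0,0,0,0,-0.015,0.022,0,0,0,0,0,-0.015,0.022,0,0,0,0,0,-0.015,0.02,0,0,0,0,0,-0.01,0.013,0,0,0,0,0,0,0.005,0,0,0,0,0,0,0,0.015,0,0,0,0,0,0,0.01,0]}}

```text
time_s: 8.17
tcp_pos: [0.4206, -0.1838, 0.0441]
ee_rot: [[0.966, 0.258, 0.0], [0.258, -0.966, 0.0], [0.0, -0.0, -1.0]]
wrist_force: [0.2, 0.2, -6.0]
gripper_width: 0.408
gripper_force: 29.9
```

>>> {"method": "drive_tool", "body": {"steps": [0,0,0,0,0,0.005,0,0,0,0,0,0,0,0,0,0,0,0,0,0,1,0,0,0,0,0,0,1,0,0,0,0,0,0,1,0,0,0,0,0,0,1,0,0,0,0,0,0,1,0,0,0,0,0,0,1]}}

```text
time_s: 8.83
tcp_pos: [0.4212, -0.1833, 0.04]
ee_rot: [[0.966, 0.26, 0.0], [0.26, -0.966, -0.0], [0.0, 0.0, -1.0]]
wrist_force: [1.2, -0.2, -0.1]
gripper_width: 0.779
gripper_force: 0.0
```

foot_3 is set aside. Next I look at foot_2 from near.

>>> {"method": "drive_tool", "body": {"steps": [0,0,0,0,0,-0.02,1,0,0,0,0,0,-0.025,1,0,0,0,0,0,-0.025,1,0,0,0.105,0,0,-0.02,1,0,0,0.105,0,0,-0.02,1,0,0,0.105,0,0,-0.02,1,0,0,0.105,0,0,-0.02,1,0,0,0.105,0,0,-0.02,1,0,0,0.105,0,0,-0.02,1,0,0,0.105,0,0,-0.02,1]}}

```text
time_s: 9.67
tcp_pos: [0.4207, -0.1832, 0.251]
ee_rot: [[0.888, -0.459, 0.0], [-0.459, -0.888, 0.0], [0.0, -0.0, -1.0]]
wrist_force: [0.4, -0.4, -0.2]
gripper_width: 1.002
gripper_force: 0.0
```

>>> {"method": "drive_tool", "body": {"steps": [0,0,0.105,0,0,0,1,0,0,0.105,0,0,0,1,0,0,0.105,0,0,0,1,0,0,0,0.029,0.0096,0,1,0,0,0,0.029,0.0096,0,1,0,0,0,0.029,0.0096,0,1,0,0,0,0.029,0.0096,0,1,0,0,0,0.029,0.0096,0,1,0,0,0,0,0,0,1,0,0,0,0,0,0,1]}}

```text
time_s: 10.5
tcp_pos: [0.4893, -0.3207, 0.2486]
ee_rot: [[0.705, -0.71, -0.002], [-0.71, -0.705, 0.001], [-0.002, 0.001, -1.0]]
wrist_force: [-0.5, -0.7, -1.3]
gripper_width: 1.0
gripper_force: 0.0
```

```bash
python3 - <<'E'
from h import *
import pickle
s=r.sense();K=P("wrist");im=r.capture("wrist");pickle.dump((im,K,s),open("w3.pkl","wb"))
print(s["time_s"],s["tcp_pos"].round(4),s["ee_rot"].round(3).tolist(),s["joints"].round(1))
cv2.imwrite("pics/w3full.png",im)
a=cv2.resize(im[0:240,160:480],None,fx=2.5,fy=2.5,interpolation=cv2.INTER_CUBIC)
cv2.imwrite("pics/w3.png",a)
E
```

```text
10.5 [ 0.4893 -0.3207  0.2486] [[0.705, -0.71, -0.002], [-0.71, -0.705, 0.001], [-0.002, 0.001, -1.0]] [-17.4  16.8  -1.8  -0.  -71.5  62.2]
```

View pics/w3.png

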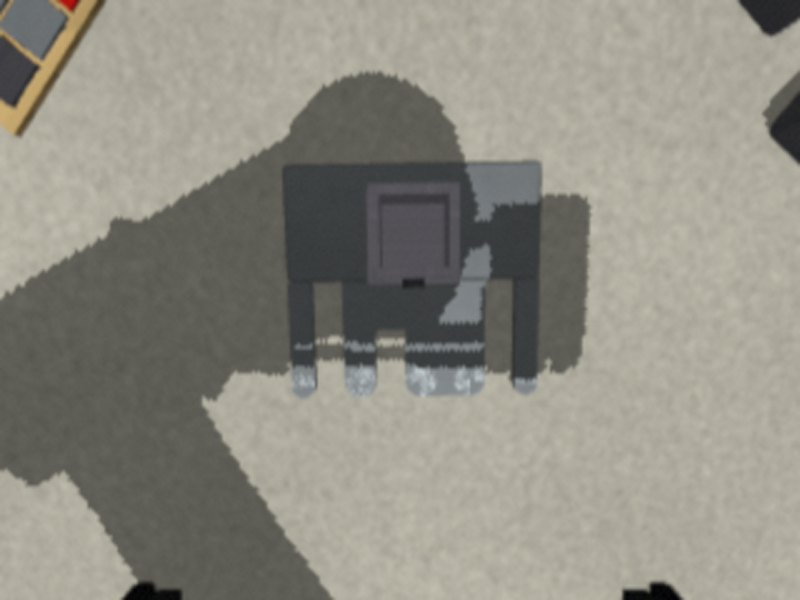

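foot_2's short slot, at (390,330), is on its -y side, as it must be. The tube rim runs from (367,183) to (460,283) and the rear corners are at (284,165) and (541,162).

```bash
python3 - <<'E'
from h import *
import pickle
im,K,s=pickle.load(open("w3.pkl","rb"));R=s["ee_rot"];p=s["tcp_pos"]
f=lambda u,v,z:ray(K,(160+(u+.5)/2.5-.5,(v+.5)/2.5-.5),z)
T=np.array([f(u,v,.06) for u,v in((367,183),(460,183),(459,283),(368,283))])
print("tube sides",[np.linalg.norm(T[i]-T[i-1]).round(4) for i in range(4)])
for n,x in(("tube",T.mean(0)),("rearL",f(284,165,.01)),("rearR",f(541,162,.01)),("slotL",f(328,283,.01)),("slotR",f(499,281,.01)),("tipL",f(303,396,.01)),("tipR",f(525,394,.01))):
    print(n,x.round(4),"tool",(R.T@(x-p)).round(4))
# height of the tube by the top picture
t0=cv2.imread("pics/top0.png");print(proj(P("top"),[T.mean(0),T.mean(0)-[0,0,.03]]).round(1))
E
```

```text
tube sides [np.float64(0.038), np.float64(0.0365), np.float64(0.038), np.float64(0.0367)]
tube [ 0.5479 -0.3851  0.06  ] tool [0.0875 0.0036 0.1884]
rearL [ 0.6108 -0.3675  0.01  ] tool [ 0.1194 -0.0534  0.2383]
rearR [ 0.5306 -0.449   0.01  ] tool [0.1207 0.0608 0.2384]
slotL [ 0.5619 -0.3445  0.01  ] tool [ 0.0686 -0.0349  0.2384]
slotR [ 0.5068 -0.4005  0.01  ] tool [0.0695 0.0436 0.2385]
tipL [ 0.5345 -0.2986  0.01  ] tool [ 0.0167 -0.0478  0.2385]
tipR [ 0.4605 -0.3735  0.01  ] tool [0.0177 0.0574 0.2386]
[[451.2 168.7]
 [448.1 171.7]]
```

>>> {"method": "drive_tool", "body": {"steps": [0,0,-0.011,0.0236,0.0009,0.02,1,0,0,0,0.0236,0.0009,0.025,1,0,0,0,0.0236,0.0009,0.025,1,0,0,0,0.0236,0.001,0.025,1,0,0,0,0,0,0.03,0.8,0,0,0,0,0,0.03,0.8,0,0,0,0,0,0.028,0.8,0,0,0,0,0,0.016,0.7,0,0,0,0,0,0.0095,0.6,0,0,0,0,0,0,0.6]}}

```text
time_s: 11.38
tcp_pos: [0.5526, -0.3871, 0.0396]
ee_rot: [[0.714, -0.7, -0.004], [-0.7, -0.714, 0.002], [-0.004, 0.001, -1.0]]
wrist_force: [-0.4, 0.4, 0.9]
gripper_width: 0.66
gripper_force: 0.0
```

>>> {"method": "drive_tool", "body": {"steps": [0,0,0,0,0,0,0,0,0,0,0,0,0,0,0,0,0,0,0,0,0,0,0,0,0,0,0,0,0,0,0,0,0,0,0,0,0,0,0,0,0,0,0,0,0,0,0,0,0]}}

```text
time_s: 11.97
tcp_pos: [0.5545, -0.3898, 0.0436]
ee_rot: [[0.714, -0.7, 0.002], [-0.7, -0.714, -0.002], [0.003, 0.0, -1.0]]
wrist_force: [-2.6, -1.9, 6.4]
gripper_width: 0.41
gripper_force: 30.0
```

>>> {"method": "drive_tool", "body": {"steps": [0,0,0,0,0,-0.005,0,0,0,0,0,0,-0.01,0,0,0,0,0,0,-0.02,0,0,0,0,0,0,-0.025,0,0,0,0,0,0,-0.025,0,0,0,0,0,0,-0.015,0,0,0,0,0,0,0,0]}}

```text
time_s: 12.55
tcp_pos: [0.556, -0.3894, 0.1458]
ee_rot: [[0.714, -0.7, 0.007], [-0.7, -0.714, -0.003], [0.007, -0.003, -1.0]]
wrist_force: [0.8, -0.8, -4.2]
gripper_width: 0.403
gripper_force: 30.0
```

>>> {"method": "drive_tool", "body": {"steps": [0,0,0,-0.012,-0.0126,0,0,0,0,0,-0.0238,-0.0252,0,0,0,0,0,-0.0238,-0.0252,0,0,0,0,0,-0.0238,-0.0252,0,0,0,0,0,-0.0238,-0.0252,0,0,0,0,0,-0.0238,-0.0252,0,0,0,0,0,-0.0238,-0.0252,0,0,0,0,0,-0.0238,-0.0252,0,0,0,0,0,-0.0238,-0.0252,0,0,0,0,0,-0.0238,-0.0252,0,0]}}

```text
time_s: 13.38
tcp_pos: [0.5584, -0.0575, 0.1397]
ee_rot: [[0.713, -0.701, -0.003], [-0.701, -0.713, 0.001], [-0.003, 0.002, -1.0]]
wrist_force: [0.7, 0.4, -3.6]
gripper_width: 0.403
gripper_force: 30.0
```

>>> {"method": "drive_tool", "body": {"steps": [0,0,0,-0.0238,-0.0252,0,0,0,0,0,-0.0238,-0.0252,0,0,0,0,0,-0.012,-0.0126,0,0,0,0,0.06,0,0,0,0,0,0,0.11,0,0,0,0,0,0,0.11,0,0,0,0,0,0,0.11,0,0,0,0,0,0,0.11,0,0,0,0,0,0,0.11,0,0,0,0,0,0,0.11,0,0,0,0]}}

```text
time_s: 14.22
tcp_pos: [0.56, 0.0273, 0.1395]
ee_rot: [[0.069, -0.998, -0.004], [-0.998, -0.069, 0.0], [-0.0, 0.004, -1.0]]
wrist_force: [-0.3, 0.6, -3.8]
gripper_width: 0.407
gripper_force: 30.0
```

>>> {"method": "drive_tool", "body": {"steps": [0,0,0.11,0,0,0,0,0,0,0.11,0,0,0,0,0,0,0.11,0,0,0,0,0,0,0.11,0,0,0,0,0,0,0.11,0,0,0,0,0,0,0.11,0,0,0,0,0,0,0.11,0,0,0,0,0,0,0.11,0,0,0,0,0,0,0.11,0,0,0,0,0,0,0.11,0,0,0,0]}}

```text
time_s: 15.05
tcp_pos: [0.5599, 0.0273, 0.1394]
ee_rot: [[-0.858, -0.514, -0.004], [-0.514, 0.858, 0.0], [0.004, 0.002, -1.0]]
wrist_force: [0.2, 0.4, -4.9]
gripper_width: 0.408
gripper_force: 30.0
```

>>> {"method": "drive_tool", "body": {"steps": [0,0,0.11,0,0,0,0,0,0,0.11,0,0,0,0,0,0,0.11,0,0,0,0,0,0,0.11,0,0,0,0,0,0,0.11,0,0,0,0,0,0,0.11,0,0,0,0,0,0,0.11,0,0,0,0,0,0,0.06,0,0,0,0,0,0,0,0,0,0,0,0,0,0,0,0,0,0]}}

```text
time_s: 15.88
tcp_pos: [0.5605, 0.0272, 0.14]
ee_rot: [[-0.96, 0.279, -0.003], [0.279, 0.96, -0.0], [0.003, -0.001, -1.0]]
wrist_force: [-0.1, 0.2, -5.3]
gripper_width: 0.404
gripper_force: 30.0
```

```bash
cat >rel.py <<'E'
from h import *
s=r.sense();p=s["tcp_pos"];R=s["ee_rot"]
foot=np.degrees(np.arctan2(-R[1,0],-R[0,0]));O=np.array([.6602,-.003]);a=np.radians(-16.7)
A=np.array([[np.cos(a),-np.sin(a)],[np.sin(a),np.cos(a)]])
print("t",s["time_s"],"tcp",p.round(4),"foot yaw",foot.round(2),"tcp in plate frame",(A.T@(p[:2]-O)).round(4),"width",s["gripper_width"].round(3),s["joints"].round(0),"F plate",(A.T@s["wrist_force"][:2]).round(1),s["wrist_force"][2].round(1), "grip",s["gripper_force"])
E
python3 rel.py
```

```text
Traceback (most recent call last):
  File "rel.py", line 5, in <module>
    print("t",s["time_s"],"tcp",p.round(4),"foot yaw",foot.round(2),"tcp in plate frame",(A.T@(p[:2]-O)).round(4),"width",s["gripper_width"].round(3),s["joints"].round(0),"F plate",(A.T@s["wrist_force"][:2]).round(1),s["wrist_force"][2].round(1), "grip",s["gripper_force"])
                                                                                                                          ^^^^^^^^^^^^^^^^^^^^^^^^
AttributeError: 'float' object has no attribute 'round'
```

foot_2 is at about x -77 mm, y 0 in the plate's frame, yaw -16.2°. I lower it there and look.

>>> {"method": "drive_tool", "body": {"steps": [0,0,0.009,0,0,0.015,0,0,0,0,0,0,0.02,0,0,0,0,0,0,0.02,0,0,0,0,0,0,0.02,0,0,0,0,0,0,0.012,0,0,0,0,0,0,0.006,0,0,0,0,0,0,0.005,0,0,0,0,0,0,0.002,0,0,0,0,0,0,0,0]}}

```text
time_s: 16.63
tcp_pos: [0.5604, 0.0269, 0.0436]
ee_rot: [[-0.958, 0.288, -0.002], [0.288, 0.958, -0.001], [0.002, -0.002, -1.0]]
wrist_force: [-7.9, -0.6, 7.9]
gripper_width: 0.406
gripper_force: 30.0
```

```bash
sed -i 's/s\["gripper_width"\].round(3)/s["gripper_width"]/' rel.py; python3 rel.py; python3 - <<'E'
from h import *
w=r.capture("wrist");t=r.capture("top");s=r.capture("side")
for n,i in(("wrist",w),("top",t),("side",s)):cv2.imwrite(f"pics/{n}4full.png",i)
a=rect(t,P("top"),.01,.60,.01,400,300,1800)
b=cv2.resize(s[150:270,290:450],(400,300),interpolation=cv2.INTER_CUBIC)
cv2.imwrite("pics/c4.png",np.vstack([np.hstack([a,b]),cv2.resize(w[:240],(800,300))]))
E
```

```text
t 16.6333 tcp [0.5604 0.0269 0.0436] foot yaw -16.72 tcp in plate frame [-0.1042 -0.    ] width 0.405790140540444 [  19.   26.  -20.    0.  -44. -126.] F plate [-7.4 -2.8] 7.9 grip 29.981587193906307
```

View pics/c4.png

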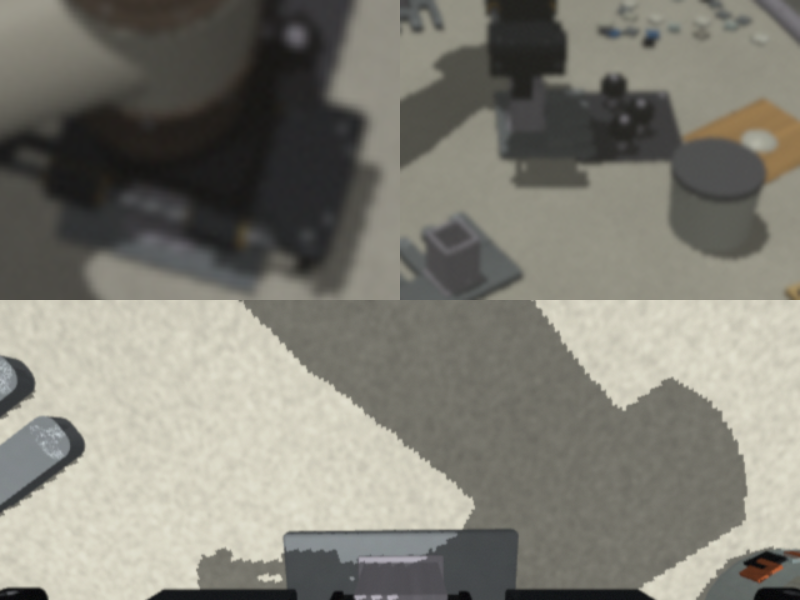

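The wrist view shows foot_2's rear edge with corners at (285,533) and (517,530) in the crop. The top and side views show it flat just before the plate. I compute its pose from those corners.

```bash
python3 - <<'E'
from h import *
K=P("wrist");a=np.radians(-16.7);A=np.array([[np.cos(a),-np.sin(a)],[np.sin(a),np.cos(a)]])
q=np.array([A.T@(ray(K,((u+.5)/1.25-.5,(v-300+.5)/1.25-.5),.01)[:2]-[.6602,-.003]) for u,v in((285,533),(517,530))])
print(q.round(4),np.linalg.norm(q[0]-q[1]),"mid",q.mean(0).round(4))
E
```

```text
[[-0.1286 -0.0553]
 [-0.1301  0.0577]] 0.11302590183964524 mid [-0.1293  0.0012]
```

>>> {"method": "drive_tool", "body": {"steps": [0,0,0,0,-0.0005,-0.001,0,0,0,0,-0.004,0,0,0,0,0,0,-0.005,0,0,0,0,0,0,-0.005,0,0,0,0,0,0,-0.005,0,0,0,0,0,0,-0.005,0,0,0,0,0,0,-0.005,0,0,0,0,0,0,-0.005,0,0,0,0,0,0,-0.005,0,0,0,0,0,0,0,0,0,0]}}

```text
time_s: 17.62
tcp_pos: [0.5999, 0.0153, 0.0437]
ee_rot: [[-0.957, 0.288, 0.001], [0.288, 0.957, -0.0], [-0.001, -0.0, -1.0]]
wrist_force: [-4.8, 1.0, 5.1]
gripper_width: 0.403
gripper_force: 30.0
```

```bash
python3 rel.py
```

```text
t 17.6167 tcp [0.5999 0.0153 0.0437] foot yaw -16.76 tcp in plate frame [-0.063   0.0002] width 0.40279117740819526 [  17.   29.  -15.    0.  -46. -124.] F plate [-4.9 -0.4] 5.1 grip 29.97497744858265
```

>>> {"method": "drive_tool", "body": {"steps": [0,0,0,-0.005,0,0,0,0,0,0,-0.005,0,0,0,0,0,0,-0.005,0,0,0,0,0,0,-0.005,0,0,0,0,0,0,-0.005,0,0,0,0,0,0,-0.005,0,0,0,0,0,0,0,0,0,0]}}

```text
time_s: 18.2
tcp_pos: [0.628, 0.0066, 0.0437]
ee_rot: [[-0.957, 0.288, -0.0], [0.288, 0.957, -0.0], [-0.0, -0.0, -1.0]]
wrist_force: [-6.0, 0.7, 5.5]
gripper_width: 0.407
gripper_force: 30.0
```

>>> {"method": "drive_tool", "body": {"steps": [0,0,0,-0.002,0,0,0,0,0,0,-0.002,0,0,0,0,0,0,-0.0015,0,0,0,0,0,0,0,0,0,0]}}

```text
time_s: 18.53
tcp_pos: [0.6322, 0.0053, 0.0437]
ee_rot: [[-0.957, 0.288, -0.002], [0.288, 0.957, -0.0], [0.002, -0.001, -1.0]]
wrist_force: [-7.3, 1.1, 6.6]
gripper_width: 0.406
gripper_force: 30.0
```

```bash
python3 rel.py
```

```text
t 18.5333 tcp [0.6322 0.0053 0.0437] foot yaw -16.77 tcp in plate frame [-0.0292 -0.0001] width 0.40622677979326494 [  15.   32.  -10.   -0.  -49. -122.] F plate [-7.3 -1.1] 6.6 grip 29.97988935559988
```

Nearly home with low forces. I push on in small steps until it stops on the studs.

>>> {"method": "drive_tool", "body": {"steps": [0,0,0,-0.001,0,0,0,0,0,0,-0.001,0,0,0,0,0,0,-0.001,0,0,0,0,0,0,0,0,0,0]}}

```text
time_s: 18.87
tcp_pos: [0.6342, 0.0046, 0.0436]
ee_rot: [[-0.957, 0.289, -0.003], [0.289, 0.957, -0.0], [0.003, -0.001, -1.0]]
wrist_force: [-8.8, 3.4, 8.2]
gripper_width: 0.405
gripper_force: 30.0
```

>>> {"method": "drive_tool", "body": {"steps": [0,0,0,-0.001,0,0,0,0,0,0,-0.001,0,0,0,0,0,0,0,0,0,0]}}

```text
time_s: 19.12
tcp_pos: [0.6343, 0.0046, 0.0436]
ee_rot: [[-0.957, 0.289, -0.007], [0.289, 0.957, 0.0], [0.007, -0.002, -1.0]]
wrist_force: [-13.8, 5.7, 11.7]
gripper_width: 0.407
gripper_force: 30.0
```

```bash
python3 rel.py
```

```text
t 19.1167 tcp [0.6343 0.0046 0.0436] foot yaw -16.79 tcp in plate frame [-0.027  -0.0002] width 0.4073724558432433 [  15.   32.   -9.   -0.  -49. -122.] F plate [-14.8   1.5] 11.7 grip 29.98191397637129
```

>>> {"method": "drive_tool", "body": {"steps": [0,0,0,0.001,0,0,0,0,0,0,0.001,0,0,0,0,0,0,0,0,0,0.65,0,0,0,0,0,0,0.65,0,0,0,0,0,0,0.65,0,0,0,0,0,0,0.65,0,0,0,0,0,0,0.65,0,0,0,0,0,0,0.65,0,0,0,0,0,-0.01,0.65,0,0,0,0,0,-0.02,0.65]}}

```text
time_s: 19.95
tcp_pos: [0.6339, 0.004, 0.0705]
ee_rot: [[-0.957, 0.29, -0.006], [0.29, 0.957, -0.001], [0.005, -0.003, -1.0]]
wrist_force: [-0.5, -0.1, 0.1]
gripper_width: 0.648
gripper_force: 0.0
```

>>> {"method": "drive_tool", "body": {"steps": [0,0,0,0,0,-0.03,0.65,0,0,0,0,0,-0.04,0.65,0,0,0,0,0,-0.04,0.65,0,0,0,0.03,0,-0.02,0.65,0,0,0,0.04,0,0,0.65,0,0,0,0.04,0,0,0.65,0,0,0,0.04,0,0,0.65,0,0,0,0.03,0,0,0.65,0,0,0,0,0,0,0.65,0,0,0,0,0,0,0.65]}}

```text
time_s: 20.78
tcp_pos: [0.4628, 0.0567, 0.2041]
ee_rot: [[-0.958, 0.287, 0.003], [0.287, 0.958, 0.001], [-0.003, 0.002, -1.0]]
wrist_force: [1.2, -0.0, 0.6]
gripper_width: 0.649
gripper_force: 0.0
```

```bash
python3 rel.py; python3 - <<'E'
from h import *
t=r.capture("top");s=r.capture("side")
cv2.imwrite("pics/top5full.png",t);cv2.imwrite("pics/side5full.png",s)
a=rect(t,P("top"),.01,.60,-.02,400,400,1600)
b=cv2.resize(s[150:250,310:410],(400,400),interpolation=cv2.INTER_CUBIC)
cv2.imwrite("pics/c5.png",cv2.convertScaleAbs(np.hstack([a,b]),alpha=1.5,beta=10))
E
```

```text
t 20.7833 tcp [0.4628 0.0567 0.2041] foot yaw -16.68 tcp in plate frame [-0.2063  0.0005] width 0.6493327076094825 [  27.    7.  -22.    0.  -62. -134.] F plate [1.1 0.3] 0.6 grip 0.0
```

View pics/c5.png

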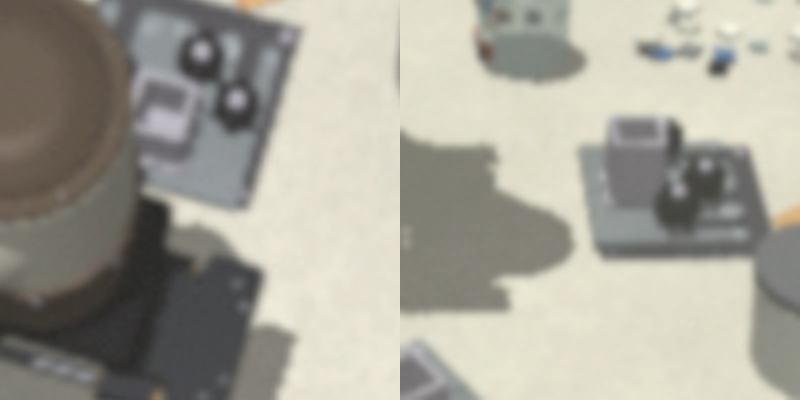

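foot_2 sits flat under the knobs with its tube close behind them, and the push stalled at the expected position. I hand it in.

```bash
python3 -c "
from station import r
print(r.finish_job())"
```

```text
the job is handed in; nothing more can be done
None
```

foot_2 is home under plate_2's knobs and the job is handed in at about 21 s. The push stalled where the studs should stop it, but no pass/fail verdict came back. foot_3 is set aside and foot_1 was never touched. I viewed 11 pictures, one over the limit of 10.

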